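# Lock the last jack and hold the inspection mirror on the heel tack

## Task

Turn the jack's lock collar by its upright pin to the locked mark and let go of it. Then turn the small spring-return inspection mirror by the grip on its top until the bench camera sees the tack at the back of the shoe last's heel in the middle of the mirror, and finish while holding the mirror still at that angle: do not let go. Leave the other things on the bench where they are.

Things in the scene. Friction and masses are not known exactly. Their poses are not given: they have to be found in the camera images.
- jack: Fixed jack: round dark steel base (diameter 176 mm, 30 high) carrying a green plastic shoe last, sole down, 74 to 179 mm above the table. Origin on the table at the base's centre, on the collar's axis. The last is 262 long, up to 88 wide, along the jack's y axis: heel towards -y (125 mm from the origin), toe towards +y.
- collar (a joint): Captive collar round the jack's vertical axis, with a lever ending in an upright pin. Rad, grows clockwise seen from above: 0 unlocked stop (white dot on the base), 1.0 locked mark, 1.25 far stop. In the jack's frame the pin lies at angle pi + 0.6 - value (counter-clockwise from +x), 150 mm from the axis. Held by friction only (0.25 N m, some 2 N at the pin); stays where it is left.
- collar_pin (a point): Centre of the collar's graspable steel pin: 16 mm in diameter, free from 46 to 98 mm above the table; this point is 75 mm above the table, 150 from the collar's axis. The lever under it is 20 wide, its top 46 mm above the table.
- lock_mark (a point): Where the collar pin's point stands with the collar exactly at its locked mark (value 1.0). The mark is a white radial line on the jack's base at the same bearing; the lever covers it when locked. 75 mm above the table.
- heel_tack (a point): Centre of the outer face of the round steel tack head (20 mm in diameter) that stands out 17 mm from the back of the last's heel: at (0, -141, 120) mm in the jack's frame.
- head: Fixed inspection head: dark steel base plate (255 x 90 x 12 mm), a turning mirror at one end and a small black bench camera at the other, facing the mirror. Origin on the table on the mirror's vertical axis; x points to the camera. The camera is 44 wide, its top 142 mm above the table, from 146 to 210 along x.
- camera_lens (a point): Centre of the camera's lens, at (145, 0, 120) in the head's frame, looking along -x at the mirror.
- mirror (a joint): Turn of the mirror about the head's vertical axis, rad, 0 to 1.4, counter-clockwise from above; it is the angle from the line axis-lens to the mirror's normal. The reflecting face contains the axis, so the camera's sight line leaves it at twice this value. The tack is centred at half the angle lens-axis-tack seen from above. Starts at 0; a spring returns it there (0.05 N m, plus 0.06 per rad).
- mirror_grip (a point): Point on the mirror's axis in its black grip, 186 mm above the table. The grip is an upright block on top of the mirror, 14 thick (along the mirror's normal, this frame's x), 42 long (along its face, y), from 158 to 202 mm above the table. The mirror plate below is 74 wide and 84 high.
- sight (a point): Frame on the mirror's axis at height 120 mm; x points along the camera's line of sight after the mirror. The needle that shows it is a thin steel pointer 125 mm long, 36 mm above the table under the mirror, geared two to one with it so that it always points where the camera looks; not for gripping.
- spare_last: Loose green shoe last standing on its sole, 262 x 88 x 105, 0.5 kg; bystander. Origin on the table under its middle, heel towards its -y.
- glue_can: Closed aluminium can, diameter 76, 100 high; bystander. Origin under its centre.
- brush: Glue brush lying on the bench; bystander.
- hammer: Hammer lying on the bench; bystander.
- tack_tin: Open aluminium tin 80 x 60 x 25; bystander. Origin under its centre.
- heel_block: Wooden heel block 60 x 50 x 24; bystander. Origin under its centre.

How it is judged:
By the outcome, as a careful person would: the job done as asked, in the order asked, and still so for the second after the job is handed in, while the arm keeps its last pose, push and grip.
It also fails if it takes over 45 s, if anything falls off the work surface, if the arm or the gripper's body presses on something with over 40 N, if the wrist force passes 120 N, or if a joint passes its speed limit or range.

## Robot

A 6-joint arm with a two-finger parallel gripper is mounted at the origin on the work surface. World frame = base frame: x ahead of the robot, y to its left, z up, the work surface at z = 0. Lengths are in m, angles in rad, forces in N, time in s.
With the tool pointing down it reaches from about 0.25 to 0.725 m from the base axis. Payload 4 kg.
Tool frame: the origin (TCP) lies midway between the tips of the shut fingers; the grasp point (between the pads) lies 19 mm behind it; z points along the fingers, y is the line along which they close (so a half turn about z gives the same grasp; the last joint's range is limited). The gripper opens to 85 mm and grips with 20 to 120 N. Pads are 22 mm wide; open, the fingers measure 114 mm over their backs; the gripper's body (76 mm by 85 mm) begins 54 mm behind the grasp point. The pads swing forward as they close: fully open they stand 13 mm farther back than shut.
Start: joints at [0, 0.241, 0.005, 1.335, 0, 1.571], TCP at [0.5, -0, 0.231] pointing down, gripper open.
Joint ranges: [-2.72, 2.72], [-1.05, 1.87], [-1.09, 1.28], [-1.99, 2.15], [-1.42, 1.44], [-3.14, 3.14]. Speed limits (rad/s): [2.79, 2.79, 3.14, 3.14, 3.14, 3.14].

## Interface

Orientations are given as a unit quaternion [x, y, z, w].
In Python, from workcell import get_obs, camera, job_done, silhouettes gives the robot as it stands. The module is installed in compiled form; this text tells all that it offers.
- The arm moves only by the tool drive_tool, never from a script. Its argument "increments" is a list of rows, each a list of 3 entries, a list of its own where there are three numbers: the shift along the world's x, y, z in mm, then the turn, a rotation vector about the world's x, y, z in degrees, then the opening, from 0 (shut) to 1 (fully open). A call has 1 to 8 rows; each row shifts and turns the commanded pose from where the row before left it; what a row does not reach is not made up. A row lasts 1/12 s, in which the tool goes at most 41.7 mm and 7.16 degrees, less where a joint would pass 70% of its speed; a pose out of reach is approached as far as the arm can. A call is refused whole if a number of a shift passes 41.7 or a number of a turn 7.16, either way. A call with a gripper value outside its range is refused whole. The fingers move at their own pace and stop on an object; the grip force is fixed at half the most. Time passes only in rows, so rows that do not move let the fingers close. It gives the time, the measured TCP pose, the force, the opening and the grip force at its end, in the units of the state.
- get_obs(): the state, without advancing time (a new reading comes with each control period).
- camera(name): name is "scene" or "side" or "wrist"; returns a dict with "image" (420x560x3 uint8, red, green, blue), "K" (3x3 intrinsics, pixels), "k1" (the pictures are not rectified: a ray, as slopes to the right and down, at radius r is drawn at 1 + k1 r^2 times it, then the intrinsics apply), "view" (4x4, takes a point from world to camera coordinates). Camera axes: x right, y down, z forward; pixel columns grow to the right and rows downward; lengths in m; the calibration is good to about 2 mm. A picture is of the moment at which its call begins. There is no depth.
- job_done(): hands the job in; it is judged then, once.
Trained networks look in a picture, given as the dict that the camera call returned (one of the last four; its "shot" number tells which), for a name from the list of things; names that differ only in an ending like _2 or _b are one class to them, and where a whole thing is asked for, a point or a joint stands for the part that bears it (a point fixed in the world has none). Each returns a list of dicts, best first, with "conf" (0 to 1); they miss things now and then, are a little off and sometimes report something else, mostly with a low value. They report only what shows in the picture. A call takes as long as a camera call.
- silhouettes(query, picture): "region" (420x560 bool, what is visible of it) and "bbox" ([left, top, right, bottom] in pixels, round what is visible of it).
The state is a dict: "clock": time; "joint_pos": joint angles; "joint_vel": joint speeds; "tau": joint torques, N m; "eef_pos": TCP position; "tool_rot": TCP orientation; "ft_force": force on the tool from outside, world axes, zero at the start; "ft_torque": the same for the moment, N m; "grip_width": finger opening in m; "grasp_force": force on a finger pad.
Only numpy, scipy, OpenCV 4.12 (cv2) and the standard library are available. Lean on these libraries where they do the work, as an engineer would, in place of code of your own. Each camera call takes 0.05 s, during which the arm holds its last target. There are 200 camera calls.

## Working session

There is one attempt and no reset: what is moved stays moved. The work goes in short steps, Python scripts to look and compute and a tool call to move; the robot and the scene stay as the last step left them, time stands still between calls to the robot, and variables do not carry over. Pictures are saved under pics/ and viewed, at most 10 in all, crops included, and the job is handed in when it is done.

Besides the shell and the picture viewer there is one more tool, called after "Request:" as name(argument=value, ...) on one line, values as JSON. drive_tool: Moves the arm, as the interface text tells. Its arguments: {"type":"object","properties":{"increments":{"type":"array"}},"required":["increments"]}

```bash
mkdir -p pics
cat > h.py <<'E'
import numpy as np, cv2, pickle
from workcell import get_obs, camera, job_done, silhouettes
def proj(c,P):
    P=np.atleast_2d(P); V=np.array(c['view']); q=P@V[:3,:3].T+V[:3,3]
    s=q[:,:2]/q[:,2:]; r2=(s**2).sum(1,keepdims=True); s=s*(1+c['k1']*r2)
    K=np.array(c['K']); return s@K[:2,:2].T+K[:2,2]
def onz(c,uv,z):
    K=np.array(c['K']); V=np.array(c['view']); d=(np.array(uv,float)-K[:2,2])/[K[0,0],K[1,1]]
    s=d.copy()
    for _ in range(20): s=d/(1+c['k1']*(s@s))
    R=V[:3,:3]; o=-R.T@V[:3,3]; r=R.T@np.array([*s,1]); return o+r*(z-o[2])/r[2]
E
python3 - <<'E'
from h import *
o=get_obs(); print(o['clock'],o['tool_rot'])
D={}
for n in ['scene','side']:
    c=camera(n); D[n]={'c':c}
    cv2.imwrite(f'pics/{n}0.png',c['image'][:,:,::-1])
    print(n,np.round(-np.array(c['view'])[:3,:3].T@np.array(c['view'])[:3,3],3),c['k1'])
    for q in ['jack','collar','collar_pin','heel_tack','head','camera_lens','mirror','mirror_grip','sight','spare_last']:
        try:
            for s in silhouettes(q,c)[:2]:
                D[n].setdefault(q,[]).append(s); print(q,round(s['conf'],2),np.round(s['bbox']),s['region'].sum())
        except Exception as e: print(q,e)
pickle.dump(D,open('d.pkl','wb'))
E
```

```text
0.0 [ 0.70709482  0.70711797 -0.00074793 -0.00072665]
scene [0.872 0.641 1.314] 0.0582431056368285
jack 0.62 [253. 231. 324. 327.] 4050
collar 0.79 [263. 246. 329. 303.] 655
collar_pin 0.72 [264. 247. 328. 304.] 597
head 0.87 [175. 148. 263. 223.] 2512
head 0.45 [236. 147. 250. 190.] 278
camera_lens 0.88 [176. 146. 268. 225.] 2613
mirror 0.72 [174. 145. 269. 223.] 2787
mirror 0.61 [236. 148. 251. 186.] 284
mirror_grip 0.57 [240. 146. 255. 187.] 312
sight 0.71 [237. 150. 251. 190.] 306
sight 0.49 [214. 185. 251. 201.] 65
side [-0.108 -0.779  0.848] -0.042973416142761095
jack 0.95 [247. 171. 300. 224.] 1761
jack 0.37 [242. 191. 290. 217.] 438
collar 0.67 [244. 191. 287. 216.] 444
collar_pin 0.73 [240. 191. 284. 219.] 434
heel_tack 0.82 [245. 173. 300. 220.] 1953
heel_tack 0.29 [383. 261. 458. 348.] 3318
head 0.59 [310. 204. 391. 279.] 2809
camera_lens 0.7 [309. 207. 389. 282.] 2724
mirror 0.79 [320. 208. 342. 255.] 747
mirror 0.5 [311. 202. 390. 276.] 2738
mirror_grip 0.98 [324. 210. 342. 259.] 685
sight 0.46 [325. 254. 335. 263.] 50
spare_last 0.83 [381. 256. 458. 347.] 3525
```

Run:
```python
import cv2
a=cv2.imread('pics/scene0.png')[120:345,150:450]; cv2.imwrite('pics/sc.png',cv2.resize(a,(800,600),interpolation=cv2.INTER_CUBIC))
a=cv2.imread('pics/side0.png')[150:360,210:490]; cv2.imwrite('pics/sd.png',cv2.resize(a,(800,600),interpolation=cv2.INTER_CUBIC))
```

```text
(no output)
```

View pics/sc.png

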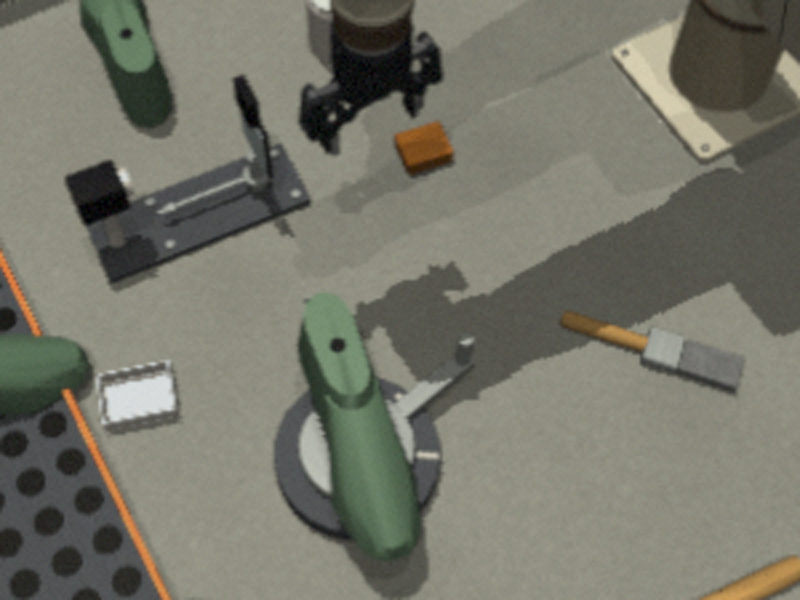

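View pics/sd.png

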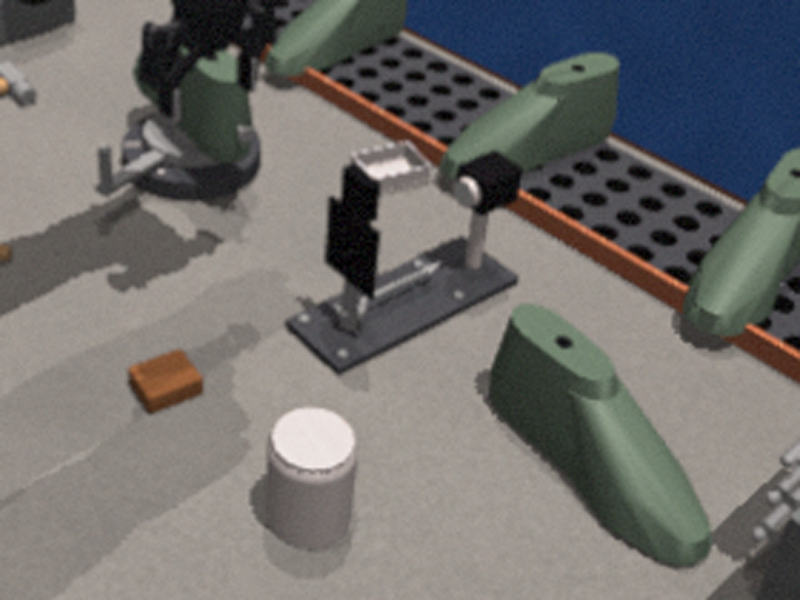

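View pics/scene0.png

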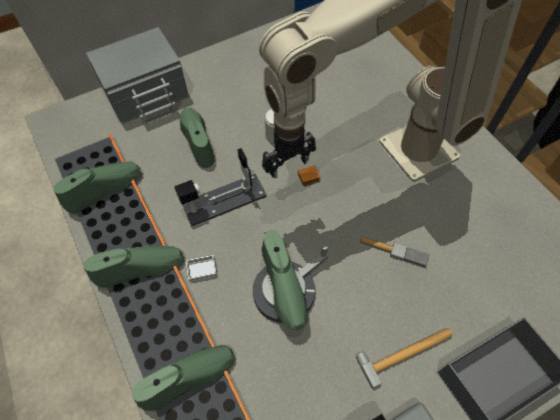

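Scene crop: jack lower centre with its heel pointing up (about (330,300)), pin top at (466,341), white locked mark at (428,455). The head is upper left: lens (126,180), grip top (241,80), needle tip (160,212). Side crop: lens (468,190), needle tip (437,266), pin top (104,150). The gripper partly covers the jack here.

```bash
cat > fit.py <<'E'
from h import *
from scipy.optimize import least_squares
D=pickle.load(open('d.pkl','rb')); S=D['scene']['c']; T=D['side']['c']
sc=lambda u,v:np.array([150+u/2.6667,120+v/2.6667]); sd=lambda u,v:np.array([210+u/2.857,150+v/2.857])
def w(p,q):
    c,s=np.cos(p[2]),np.sin(p[2]); return np.array([p[0]+c*q[0]-s*q[1],p[1]+s*q[0]+c*q[1],q[2]])
# head
def rh(p):
    a=p[3]; b=a+.255; r=[]
    L=[(S,sc(126,180),(.145,0,.12)),(T,sd(466,191),(.145,0,.12)),(S,sc(160,212),(.125,0,.036)),(T,sd(437,266),(.125,0,.036)),
     (S,sc(241,78),(0,0,.202)),(T,sd(361,170),(0,0,.202)),
     (S,sc(309,202),(a,.045,.012)),(S,sc(113,282),(b,.045,.012)),(S,sc(280,146),(a,-.045,.012)),
     (T,sd(288,323),(a,.045,.012)),(T,sd(340,370),(a,-.045,.012)),(T,sd(517,278),(b,-.045,.012)),(T,sd(463,238),(b,.045,.012))]
    return np.concatenate([proj(c,w(p,q))[0]-m for c,m,q in L])
g=onz(S,sc(241,78),.202); l=onz(S,sc(126,180),.12); print('grip',g,'lens',l)
best=least_squares(rh,[g[0],g[1],np.arctan2(l[1]-g[1],l[0]-g[0]),-.045],loss='soft_l1'); 
print('head',best.x.round(4)); print(best.fun.reshape(-1,2).round(1).tolist() if best.fun.size==26 else rh(best.x).reshape(-1,2).round(1).tolist())
pin=onz(S,sc(466,341),.098); print('pin',pin,onz(T,sd(104,150),.098)); print('mark',onz(S,sc(428,455),.03))
for uv in [(275,455),(440,455),(287,500),(425,510),(300,400),(436,430)]: print('rim',onz(S,sc(*uv),.03)[:2].round(3))
print('heeltop',onz(S,sc(322,295),.179),'hole',onz(S,sc(338,345),.17),'toe',onz(S,sc(395,550),.09))
E
python3 fit.py
```

```text
grip [ 0.57227892 -0.15240377  0.202     ] lens [ 0.72322935 -0.14941348  0.12      ]
head [ 0.5769 -0.1395 -0.0659 -0.0505]
[[0.6, -0.1], [-1.3, 1.2], [-1.8, 0.1], [0.9, -0.9], [0.6, 3.8], [0.3, 1.8], [0.3, -2.0], [-2.0, -1.0], [-0.4, -2.2], [-1.2, -1.4], [-0.3, -0.3], [0.6, -0.8], [-0.7, -1.2]]
pin [0.49509993 0.19284502 0.098     ] [0.49134815 0.18230833 0.098     ]
mark [0.5782062  0.25974688 0.03      ]
rim [0.718 0.181]
rim [0.567 0.266]
rim [0.729 0.23 ]
rim [0.611 0.309]
rim [0.666 0.139]
rim [0.557 0.24 ]
heeltop [0.61756426 0.10961607 0.179     ] hole [0.62837969 0.16137857 0.17      ] toe [0.66888559 0.34375904 0.09      ]
```

Request:
drive_tool(increments=[[[-1, 15, 8], [0, 0, 7], 1], [[-1, 15, 8], [0, 0, 7], 1], [[-1, 15, 8], [0, 0, 7], 1], [[-1, 15, 8], [0, 0, 7], 1], [[-1, 15, 8], [0, 0, 7], 1], [[-1, 15, 8], [0, 0, 7], 1], [[-1, 15, 8], [0, 0, 7], 1], [[0, 0, 0], [0, 0, 7], 1]])

```text
clock: 1.77
eef_pos: [0.4936, 0.1074, 0.289]
tool_rot: [0.288, 0.958, 0.001, 0.001]
ft_force: [0.1, -0.9, 0.6]
grip_width: 0.0857
grasp_force: 0.0
```

Run:
```python
from h import *
o=get_obs(); print(o['clock'],o['joint_pos'],o['eef_pos'],o['tool_rot'])
c=camera('wrist'); cv2.imwrite('pics/w1.png',c['image'][:,:,::-1]); d=camera('side'); 
a=cv2.resize(d['image'][150:290,210:410,::-1],None,fx=4,fy=4,interpolation=cv2.INTER_CUBIC); cv2.imwrite('pics/s1.png',a)
pickle.dump((c,d),open('d1.pkl','wb'))
```

```text
1.7667 [2.13589379e-01 2.31711429e-01 1.42478786e-01 1.47836973e+00
 1.09166451e-03 7.98201105e-01] [0.49358374 0.10739624 0.28900755] [0.2881598  0.95758085 0.00125134 0.00113244]
```

View pics/w1.png

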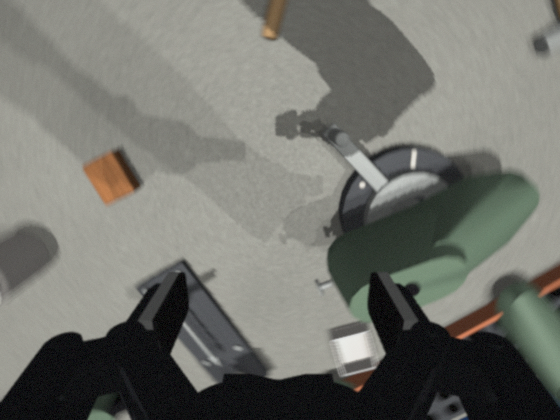

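View pics/s1.png

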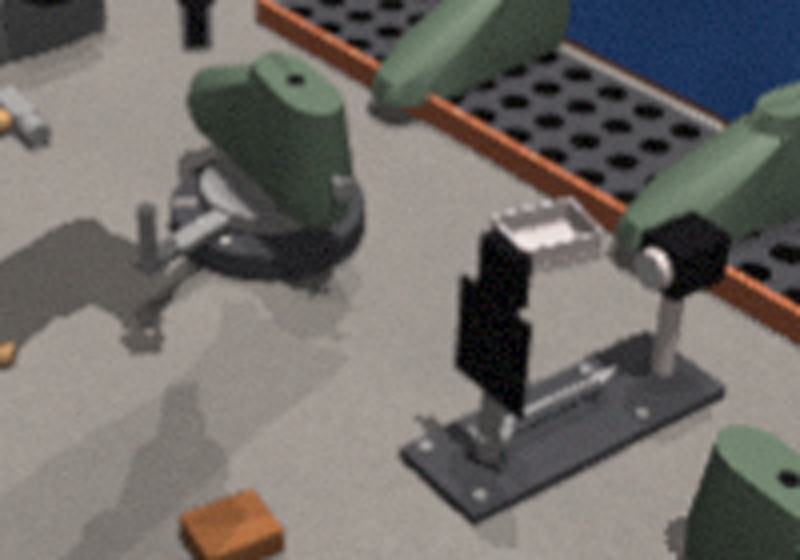

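Wrist view: tack (322,285), pin about (332,128), mark (414,158), white dot (362,185). Side crop ×4: tack (345,183), pin top (147,208), dot (228,240), lens (655,268), needle tip (615,372).

```bash
cat > fit2.py <<'E'
from h import *
from scipy.optimize import least_squares
S=pickle.load(open('d.pkl','rb'))['scene']['c']; W,T=pickle.load(open('d1.pkl','rb'))
sc=lambda u,v:np.array([150+u/2.6667,120+v/2.6667]); sd=lambda u,v:np.array([210+u/4,150+v/4]); wr=lambda u,v:np.array([u,v])
def w(p,q):
    c,s=np.cos(p[2]),np.sin(p[2]); return np.array([p[0]+c*q[0]-s*q[1],p[1]+s*q[0]+c*q[1],q[2]])
def fit(L,x0):
    r=lambda p:np.concatenate([proj(c,w(p,q(p)))[0]-m for c,m,q in L])
    b=least_squares(r,x0,loss='soft_l1',x_scale=.01); print(b.x.round(4)); print(r(b.x).reshape(-1,2).round(1).tolist()); return b.x
f=lambda *q:(lambda p:q)
pl=lambda e,s:(lambda p:(p[3]+.255*e,.045*s,.012))
H=fit([(S,sc(126,180),f(.145,0,.12)),(T,sd(655,268),f(.145,0,.12)),(S,sc(160,212),f(.125,0,.036)),(T,sd(615,372),f(.125,0,.036)),
 (T,sd(506,243),f(0,0,.202)),(S,sc(241,80),f(0,0,.202)),(S,sc(309,202),pl(0,1)),(S,sc(113,282),pl(1,1)),
 (T,sd(402,455),pl(0,1)),(T,sd(475,523),pl(0,-1)),(T,sd(723,390),pl(1,-1)),(T,sd(650,335),pl(1,1))],[.577,-.14,-.066,-.05])
pol=lambda r,a,z:(r*np.cos(a),r*np.sin(a),z)
pin=lambda z:(lambda p:pol(.15,np.pi+.6-p[3],z))
mk=lambda p:pol(p[4],np.pi-.4,.03)
dot=lambda p:pol(p[5],np.pi+.6,.03)
J=fit([(S,sc(466,341),pin(.098)),(T,sd(147,208),pin(.098)),(W,wr(332,128),pin(.098)),
 (S,sc(428,455),mk),(W,wr(414,158),mk),(T,sd(228,240),dot),(W,wr(362,185),dot),(T,sd(345,183),f(0,-.141,.12)),(W,wr(322,285),f(0,-.141,.12))],[.639,.217,-.214,.2,.075,.075])
pk=w(J,pin(.075)(J)); lm=w(J,pol(.15,np.pi-.4,.075)); tk=w(J,(0,-.141,.12))
print('pin',pk,'lock',lm,'tack',tk,'centre',J[:2])
a=np.arctan2(tk[1]-H[1],tk[0]-H[0]); print('tack bearing',np.degrees(a),'mirror deg',np.degrees(a-H[2])/2,'lens yaw',np.degrees(H[2]))
th=np.arange(0,6.28,.2); im=cv2.resize(W['image'][90:315,260:560,::-1],None,fx=2.6667,fy=2.6667,interpolation=cv2.INTER_CUBIC)
def draw(P,col):
    for q in proj(W,P): cv2.circle(im,tuple(((q-[260,90])*2.6667).astype(int).tolist()),2,col,-1)
draw([w(J,(.088*np.cos(t),.088*np.sin(t),.03)) for t in th],(0,0,255)); draw([tk,lm],(0,255,255)); draw([w(J,pin(z)(J)) for z in (.046,.075,.098)],(255,0,255))
cv2.imwrite('pics/w1c.png',im)
E
python3 fit2.py
```

```text
[ 0.5765 -0.1423 -0.0543 -0.0525]
[[0.5, -0.5], [-1.8, 1.2], [-1.9, -0.3], [0.4, -0.5], [0.8, 1.0], [0.3, 2.3], [0.6, -3.2], [-1.2, -1.5], [-1.0, -1.1], [0.3, -0.7], [0.5, -0.7], [-1.7, -1.3]]
[ 0.6344  0.2262 -0.1203  0.2114  0.0675  0.0739]
[[0.4, -2.7], [-1.5, 0.1], [6.5, 10.5], [0.7, -0.4], [-2.3, 0.2], [-2.6, -0.1], [1.0, -2.9], [-1.2, 0.6], [-0.4, 1.6]]
pin [0.48974228 0.18642054 0.075     ] lock [0.50422607 0.30074866 0.075     ] tack [0.61745714 0.08619769 0.12      ] centre [0.63437727 0.22617879]
tack bearing 79.84493139925132 mirror deg 41.479002380482825 lens yaw -3.113073361714312
```

View pics/w1c.png

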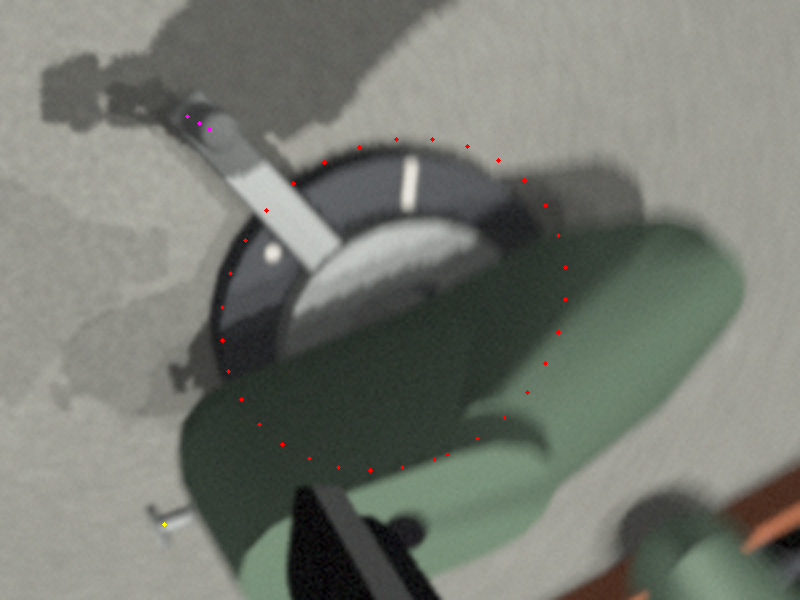

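Crop check: pin top is really at crop (218,125) = px (341.7,136.9), tack face at (317,284) and base edge slightly left of the overlay. I'll refit with these.

```bash
sed -i "s/wr(332,128)/wr(341.7,136.9)/; s/wr(414,158)/wr(413.7,159.4)/; s/wr(322,285)/wr(317.3,284.3)/; s/wr(362,185)/wr(362.4,185.2)/" fit2.py
python3 - <<'E'
s=open('fit2.py').read()
s=s.replace("for c,m,q in L])","for c,m,q in L]+[np.array([(np.hypot(*(g-p[:2]))-.088)/.0018]) for g in G])").replace("def fit(L,x0):","def fit(L,x0,G=[]):").replace("print(r(b.x).reshape(-1,2).round(1).tolist())","print(r(b.x).round(1).tolist())")
s=s.replace(".2,.075,.075])",".2,.075,.075],[onz(W,np.array(q)/2.6667+[260,90],0)[:2] for q in [(212,325),(222,265),(222,375)]]+[onz(W,np.array(q)/2.6667+[260,90],.03)[:2] for q in [(395,145),(360,152),(440,148)]])").replace('w1c','w1d')
open('fit2.py','w').write(s)
E
python3 fit2.py
```

```text
[ 0.5765 -0.1423 -0.0543 -0.0525]
[0.5, -0.5, -1.8, 1.2, -1.9, -0.3, 0.4, -0.5, 0.8, 1.0, 0.3, 2.3, 0.6, -3.2, -1.2, -1.5, -1.0, -1.1, 0.3, -0.7, 0.5, -0.7, -1.7, -1.3]
[ 0.6371  0.223  -0.1655  0.2117  0.0698  0.0737]
[0.8, -1.5, -1.8, -0.4, 0.3, 0.6, 0.2, 0.2, -0.7, 0.0, -2.2, -0.2, 1.1, -2.2, -1.6, 1.3, 1.0, 1.0, -1.1, -1.7, -0.1, 0.8, 0.8, 0.2]
pin [0.49078914 0.18988507 0.075     ] lock [0.510435   0.30340991 0.075     ] tack [0.61384856 0.08395825 0.12      ] centre [0.63708112 0.22303106]
tack bearing 80.6338461677271 mirror deg 41.87345976472071 lens yaw -3.113073361714312
```

Request:
drive_tool(increments=[[[-0.4, 11.8, -10], [0, 0, 6.7], 1], [[-0.4, 11.8, -10], [0, 0, 6.7], 1], [[-0.4, 11.8, -10], [0, 0, 6.7], 1], [[-0.4, 11.8, -10], [0, 0, 6.7], 1], [[-0.4, 11.8, -10], [0, 0, 6.7], 1], [[-0.4, 11.8, -10], [0, 0, 6.7], 1], [[-0.2, 11.8, -10], [0, 0, 6.7], 1], [[0, 0, -10], [0, 0, 0], 1]])

```text
clock: 2.53
eef_pos: [0.4903, 0.1887, 0.2063]
tool_rot: [-0.112, 0.994, 0.0, -0.0]
ft_force: [-0.2, -0.3, 0.1]
grip_width: 0.0855
grasp_force: 0.0
```

```bash
cat > yaw.py <<'E'
from h import *
from scipy.spatial.transform import Rotation as R
o=get_obs(); m=R.from_quat(o['tool_rot']).as_matrix(); print('t',round(o['clock'],2),'pos',np.round(o['eef_pos'],4),'yaw',np.degrees(np.arctan2(m[1,1],m[0,1])).round(1),'z',m[:,2].round(3),'j',np.round(o['joint_pos'],2),'F',np.round(o['ft_force'],1),'T',np.round(o['ft_torque'],2))
E
python3 - <<'E'
from yaw import *
c=camera('wrist'); im=c['image'][:,:,::-1].copy()
for P in [(.4908,.1899,.098),(.4908,.1899,.046)]:
    q=proj(c,P)[0]; print(q); cv2.circle(im,tuple(q.astype(int).tolist()),3,(0,0,255),-1)
cv2.imwrite('pics/w2.png',im)
E
```

```text
t 2.53 pos [0.4903 0.1887 0.2063] yaw 102.9 z [-0.  0. -1.] j [0.37 0.3  0.02 1.29 0.   0.14] F [-0.2 -0.3  0.1] T [-0.   -0.04 -0.  ]
[278.94356362 207.78196336]
[278.62095515 191.09932342]
```

View pics/w2.png

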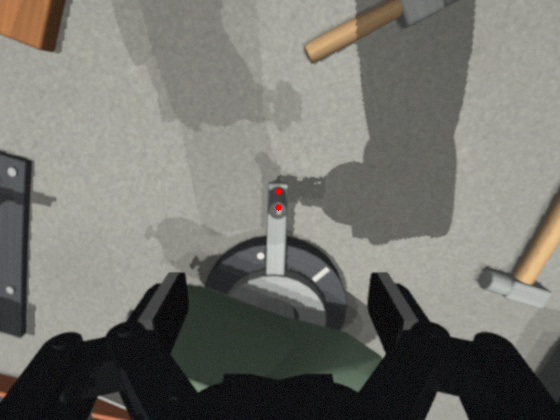

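The predicted pin top (279,208) coincides with the picture's (278,210). I'll descend to TCP z 57 mm and close.

Request:
drive_tool(increments=[[[0, 0, -25], [0, 0, 0], 1], [[0, 0, -25], [0, 0, 0], 1], [[0, 0, -25], [0, 0, 0], 1], [[0, 0, -25], [0, 0, 0], 1], [[0, 0, -25], [0, 0, 0], 1], [[0, 0, -22], [0, 0, 0], 1], [[0, 0, 0], [0, 0, 0], 1], [[0, 0, 0], [0, 0, 0], 0.1]])

```text
clock: 3.25
eef_pos: [0.4894, 0.1863, 0.0595]
tool_rot: [-0.11, 0.994, -0.001, -0.002]
ft_force: [-0.5, 0.2, 0.4]
grip_width: 0.0754
grasp_force: 0.0
```

Request:
drive_tool(increments=[[[0, 0, 0], [0, 0, 0], 0], [[0, 0, 0], [0, 0, 0], 0], [[0, 0, 0], [0, 0, 0], 0], [[0, 0, 0], [0, 0, 0], 0], [[0, 0, 0], [0, 0, 0], 0], [[0, 0, 0], [0, 0, 0], 0]])

```text
clock: 3.75
eef_pos: [0.4911, 0.188, 0.0615]
tool_rot: [-0.112, 0.994, 0.0, 0.001]
ft_force: [-0.6, 0.1, 4.4]
grip_width: 0.0146
grasp_force: 58.3
```

Run:
```python
from yaw import *
c=np.array([.6371,.2230]);p=np.array(o['eef_pos'][:2]); print(o['grip_width'],o['grasp_force'],'r',np.hypot(*(p-c)),np.degrees(np.arctan2(*(p-c)[::-1])))
C=camera('wrist'); cv2.imwrite('pics/w3.png',C['image'][:,:,::-1])
# arc steps about c, 9 rows of 5 deg
a0=np.arctan2(*(p-c)[::-1]); r=.15
k=np.radians(45.25/9)
for i in range(9):
    q0=r*np.array([np.cos(a0-k*i),np.sin(a0-k*i)]);q1=r*np.array([np.cos(a0-k*(i+1)),np.sin(a0-k*(i+1))]); print(((q1-q0)*1e3).round(1))
```

```text
t 3.75 pos [0.4911 0.188  0.0615] yaw 102.9 z [ 0.002  0.001 -1.   ] j [ 0.37  0.43 -0.2   0.94  0.    0.14] F [-0.6  0.1  4.4] T [-0.04  0.23 -0.05]
0.014573345418184258 58.34283649921417 r 0.15016329554859417 -166.50307859589304
[-2.5 12.9]
[-1.4 13.1]
[-0.2 13.2]
[ 0.9 13.1]
[ 2.1 13. ]
[ 3.2 12.8]
[ 4.3 12.4]
[ 5.4 12. ]
[ 6.4 11.5]
```

Request:
drive_tool(increments=[[[-2.5, 12.9, 0], [0, 0, -5], 0], [[-1.4, 13.1, 0], [0, 0, -5], 0], [[-0.2, 13.2, 0], [0, 0, -5], 0], [[0.9, 13.1, 0], [0, 0, -5], 0], [[2.1, 13, 0], [0, 0, -5], 0], [[3.2, 12.8, 0], [0, 0, -5], 0], [[4.3, 12.4, 0], [0, 0, -5], 0], [[0, 0, 0], [0, 0, 0], 0]])

```text
clock: 4.47
eef_pos: [0.5008, 0.28, 0.0615]
tool_rot: [0.193, 0.981, 0.001, 0.004]
ft_force: [6.1, -1.6, 2.1]
grip_width: 0.0144
grasp_force: 59.2
```

```bash
cat > col.py <<'E'
from yaw import *
c=np.array([.6371,.2230]);p=np.array(o['eef_pos'][:2]); print(o['grip_width'],o['grasp_force'],'r',np.hypot(*(p-c)),'bearing',np.degrees(np.arctan2(*(p-c)[::-1])))
E
python3 - <<'E'
from col import *
for n in ['wrist','side']:
    C=camera(n); cv2.imwrite(f'pics/{n}4.png',C['image'][:,:,::-1])
C=cv2.imread('pics/wrist4.png'); cv2.imwrite('pics/w4.png',cv2.resize(C[150:360,140:420],None,fx=2.857,fy=2.857))
E
```

```text
t 4.47 pos [0.5008 0.28   0.0615] yaw 67.8 z [ 0.008  0.001 -1.   ] j [ 0.51  0.5  -0.07  0.99 -0.    0.9 ] F [ 6.1 -1.6  2.1] T [-0.27 -1.06 -0.03]
0.014440445118234039 59.16715085506439 r 0.14773169902504654 bearing 157.3073853596601
```

View pics/w4.png

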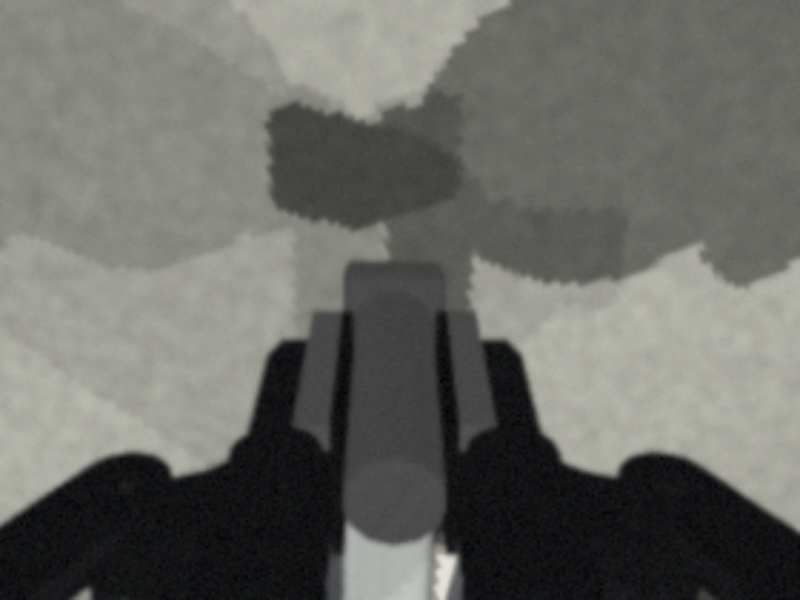

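Request:
drive_tool(increments=[[[3.2, 7.2, 0], [0, 0, -3], 0], [[3.7, 7, 0], [0, 0, -3], 0], [[3.7, 6.3, 0], [0, 0, -3], 0], [[0, 0, 0], [0, 0, 0], 0], [[0, 0, 0], [0, 0, 0], 0]])

```text
clock: 4.98
eef_pos: [0.5109, 0.2992, 0.0616]
tool_rot: [0.268, 0.963, 0.001, 0.003]
ft_force: [6.3, 0.1, 0.3]
grip_width: 0.0149
grasp_force: 59.1
```

```bash
python3 col.py
```

```text
t 4.98 pos [0.5109 0.2992 0.0616] yaw 58.9 z [ 0.007  0.001 -1.   ] j [ 0.53  0.54 -0.02  1.01 -0.    1.07] F [6.3 0.1 0.3] T [-0.2  -1.04  0.2 ]
0.014854590314787926 59.093000292778015 r 0.14740595318014607 bearing 148.86854908070754
```

Request:
drive_tool(increments=[[[0, 0, 0], [0, 0, 0], 1], [[0, 0, 0], [0, 0, 0], 1], [[0, 0, 0], [0, 0, 0], 1], [[0, 0, 0], [0, 0, 0], 1], [[0, 0, 0], [0, 0, 0], 1], [[0, 0, 0], [0, 0, 0], 1], [[0, 0, 20], [0, 0, 0], 1], [[0, 0, 25], [0, 0, 0], 1]])

```text
clock: 5.65
eef_pos: [0.5053, 0.2975, 0.1032]
tool_rot: [0.268, 0.963, -0.002, -0.002]
ft_force: [0.3, 0.2, -0.1]
grip_width: 0.0856
grasp_force: 0.0
```

Request:
drive_tool(increments=[[[0, 0, 40], [0, 0, 0], 1], [[-5, -8, 40], [0, 0, 0], 1], [[-5, -8, 40], [0, 0, 0], 1], [[-5, -8, 20], [0, 0, 0], 1], [[0, 0, 0], [0, 0, 0], 1], [[0, 0, 0], [0, 0, 0], 1]])

```text
clock: 6.15
eef_pos: [0.4931, 0.2748, 0.2472]
tool_rot: [0.268, 0.963, 0.002, 0.001]
ft_force: [0.3, 0.4, -1.0]
grip_width: 0.0853
grasp_force: 0.0
```

Run:
```python
from yaw import *
W=camera('wrist'); T=camera('side'); S=camera('scene'); pickle.dump((W,T,S),open('d5.pkl','wb'))
for c in (W,T,S): print(proj(c,[(.5104,.3034,.098),(.6371,.223,.03),(.6138,.084,.12)]).round(0).tolist())
im=np.zeros((600,800,3),np.uint8)
def put(c,P,n,f,x,y,):
    u,v=(proj(c,P)[0]).astype(int); h=n//2; a=c['image'][max(0,v-h):v+h,max(0,u-h):u+h,::-1]; print(max(0,u-h),max(0,v-h)); a=cv2.resize(a,None,fx=f,fy=f,interpolation=cv2.INTER_CUBIC); im[y:y+a.shape[0],x:x+a.shape[1]]=a[:600-y,:800-x]
put(W,(.55,.27,.05),200,3,0,0); put(T,(.57,.22,.06),66,3,601,0); put(S,(.57,.22,.06),66,3,601,300)
cv2.imwrite('pics/m5.png',im)
```

```text
t 6.15 pos [0.4931 0.2748 0.2472] yaw 58.9 z [ 0.004  0.002 -1.   ] j [0.51 0.36 0.21 1.42 0.   1.05] F [ 0.3  0.4 -1. ] T [-0.07 -0.05  0.05]
[[312.0, 193.0], [300.0, 290.0], [186.0, 374.0]]
[[232.0, 185.0], [275.0, 199.0], [295.0, 197.0]]
[[342.0, 283.0], [286.0, 290.0], [268.0, 233.0]]
198 124
226 166
273 240
```

View pics/m5.png

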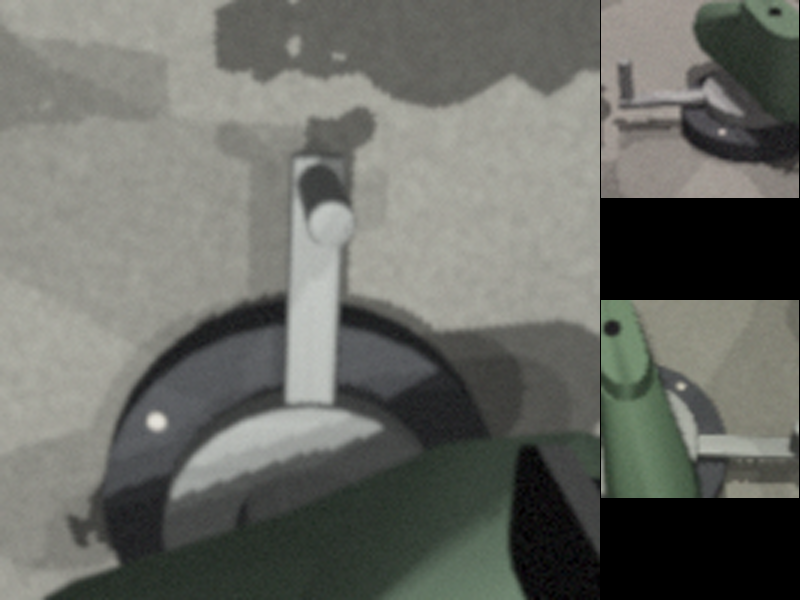

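The mark is fully covered by the lever; pin top at px (308.3,198.7), dot at (250.3,264.3). I'll refit jointly for the collar value.

```bash
python3 - <<'E'
s=open('fit2.py').read()
s=s.replace("J=fit([","W5=pickle.load(open('d5.pkl','rb'))[0]\nT5=pickle.load(open('d5.pkl','rb'))[1]\nS5=pickle.load(open('d5.pkl','rb'))[2]\nwc=lambda u,v:np.array([198+u/3,124+v/3])\npn2=lambda z:(lambda p:pol(.15,np.pi+.6-p[6],z))\nJ=fit([(W5,wc(331,224),pn2(.098)),(W5,wc(320,172),pn2(.046)),(W5,wc(157,421),dot),(T5,np.array([226+24/3,166+64/3]),pn2(.098)),(T5,np.array([226+121/3,166+131/3]),dot),(S5,np.array([273+80/3,240+85/3]),dot),",1)
s=s.replace(".2,.075,.075],[",".2,.075,.075,1.],[onz(W5,wc(*q),0)[:2] for q in [(105,500),(125,415),(160,358),(235,303)]]+[")
s=s.replace("(W5,wc(320,172),pn2(.046)),","")
open('fit3.py','w').write(s)
E
python3 fit3.py | tail -5
python3 - <<'E'
# independent: planar angle dot->lever within W5 at known centre, from back-projection
from h import *
W5=pickle.load(open('d5.pkl','rb'))[0]; wc=lambda u,v:np.array([198+u/3,124+v/3])
from scipy.optimize import least_squares
P=np.array([onz(W5,wc(*q),0)[:2] for q in [(105,500),(125,415),(160,358),(235,303),(112,450)]])
b=least_squares(lambda c:np.hypot(*(P-c).T)-.088,[.637,.223]); print('rim centre',b.x,b.fun*1e3)
d=onz(W5,wc(157,421),.03)[:2]; pt=onz(W5,wc(331,224),.098)[:2]; L1=onz(W5,wc(311,400),.046)[:2]; L2=onz(W5,wc(319,160),.046)[:2]
print('lever dir',np.degrees(np.arctan2(*(L2-L1)[::-1])))
for c in (np.array([.6371,.2230]),b.x):
    f=lambda q:np.degrees(np.arctan2(*(q-c)[::-1])); print('dot r',np.hypot(*(d-c)),'pin r',np.hypot(*(pt-c)),'val',np.radians(f(d)%360-f(pt)%360),'pin bearing',f(pt), 'leverval',np.radians(f(d)%360-np.degrees(np.arctan2(*(L2-L1)[::-1]))%360))
E
```

```text
[0.5, -0.5, -1.8, 1.2, -1.9, -0.3, 0.4, -0.5, 0.8, 1.0, 0.3, 2.3, 0.6, -3.2, -1.2, -1.5, -1.0, -1.1, 0.3, -0.7, 0.5, -0.7, -1.7, -1.3]
[ 0.6401  0.2209 -0.1713  0.2211  0.0735  0.0752  0.9728]
[-0.1, -1.7, 0.8, -1.0, -1.4, -1.4, -0.8, 0.3, 0.1, 0.9, -0.0, -1.1, -1.1, -0.7, 1.6, 2.7, 0.1, 0.3, -0.5, 0.0, -1.5, -0.1, 0.1, -0.3, -0.7, 1.3, 0.5, 3.2, 3.0, -1.6, -1.7, -0.0, -1.3, -1.1, -1.0, 2.8, 2.7, 2.3]
pin [0.49335913 0.18997698 0.075     ] lock [0.51395711 0.30200112 0.075     ] tack [0.61610525 0.08195759 0.12      ] centre [0.64013828 0.22089431]
tack bearing 79.99165699968498 mirror deg 41.55236518069965 lens yaw -3.113073361714312
rim centre [0.64253324 0.218196  ] [ 3.68073232 -2.75258728 -1.47228094  2.87761455 -0.94362107]
lever dir 148.6139007240841
dot r 0.07355554306322784 pin r 0.14460779901906906 val 1.0393890090118019 pin bearing 148.85046968221076 leverval 1.0435179162391248
dot r 0.07635393076572214 pin r 0.15174822778426902 val 0.9586513611189349 pin bearing 148.35928571270813 leverval 0.9542074908454216
```

The collar reads about 0.975, some 0.025 rad short. I'll regrip and nudge it about 3 mm.

Request:
drive_tool(increments=[[[6, 9, -10], [0, 0, 0], 1], [[6, 9, -20], [0, 0, 0], 1], [[6, 8, -30], [0, 0, 0], 1], [[0.5, 1, -35], [0, 0, 0], 1], [[0, 0, -35], [0, 0, 0], 1], [[0, 0, -35], [0, 0, 0], 1], [[0, 0, -22], [0, 0, 0], 1], [[0, 0, 0], [0, 0, 0], 1]])

```text
clock: 6.97
eef_pos: [0.5057, 0.2992, 0.0497]
tool_rot: [0.268, 0.963, -0.005, -0.005]
ft_force: [-1.3, -0.3, 0.1]
grip_width: 0.0855
grasp_force: 0.0
```

Request:
drive_tool(increments=[[[0, 0, 0], [0, 0, 0], 0], [[0, 0, 0], [0, 0, 0], 0], [[0, 0, 0], [0, 0, 0], 0], [[0, 0, 0], [0, 0, 0], 0], [[0, 0, 0], [0, 0, 0], 0], [[0, 0, 0], [0, 0, 0], 0], [[0, 0, 0], [0, 0, 0], 0]])

```text
clock: 7.55
eef_pos: [0.5116, 0.3019, 0.0599]
tool_rot: [0.268, 0.963, 0.001, 0.001]
ft_force: [-0.7, -0.6, 6.3]
grip_width: 0.0147
grasp_force: 58.3
```

Request:
drive_tool(increments=[[[0, 0, 0], [0, 0, 0], 1], [[0, 0, 0], [0, 0, 0], 1], [[0, 0, 0], [0, 0, 0], 1], [[0, 0, 0], [0, 0, 0], 1], [[0, 0, 0], [0, 0, 0], 1], [[0, 0, 0], [0, 0, 0], 1], [[0, 0, 20], [0, 0, 0], 1], [[0, 0, 30], [0, 0, 0], 1]])

```text
clock: 8.22
eef_pos: [0.5083, 0.3001, 0.1051]
tool_rot: [0.268, 0.963, -0.003, -0.003]
ft_force: [0.3, -0.2, 0.8]
grip_width: 0.0856
grasp_force: 0.0
```

Request:
drive_tool(increments=[[[0, 0, 40], [0, 0, 0], 1], [[0, 0, 40], [0, 0, 0], 1], [[-3, -5, 40], [0, 0, 0], 1], [[-3, -10, 25], [0, 0, 0], 1], [[0, 0, 0], [0, 0, 0], 1], [[0, 0, 0], [0, 0, 0], 1]])

```text
clock: 8.72
eef_pos: [0.5059, 0.2869, 0.2557]
tool_rot: [0.268, 0.963, 0.002, 0.002]
ft_force: [0.2, 0.3, -0.4]
grip_width: 0.0853
grasp_force: 0.0
```

Run:
```python
from yaw import *
W=camera('wrist'); pickle.dump(W,open('d6.pkl','wb'))
im=cv2.resize(W['image'][100:310,150:430,::-1],None,fx=2.857,fy=2.857,interpolation=cv2.INTER_CUBIC); cv2.imwrite('pics/w6.png',im)
```

```text
t 8.72 pos [0.5059 0.2869 0.2557] yaw 58.9 z [ 0.004  0.003 -1.   ] j [0.52 0.39 0.28 1.45 0.   1.06] F [ 0.2  0.3 -0.4] T [-0.03  0.05 -0.04]
```

View pics/w6.png

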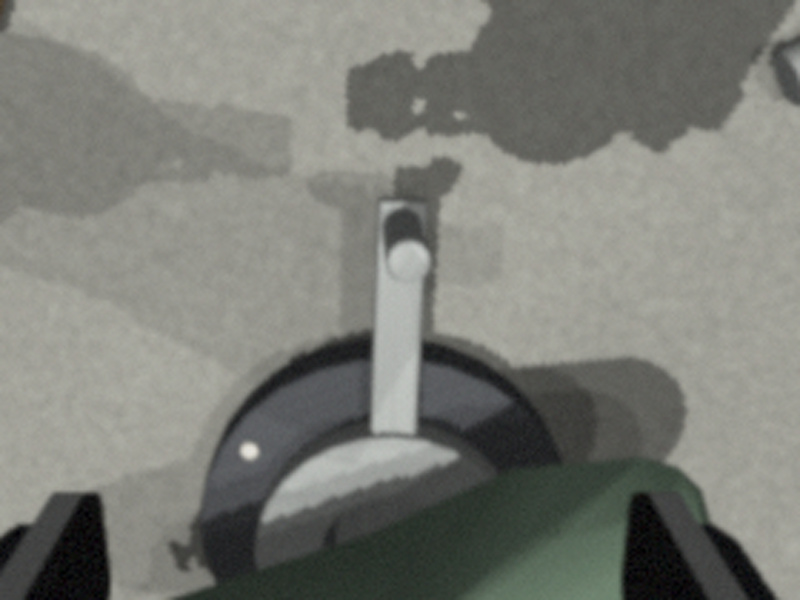

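The mark stays covered and the pin top sits at crop (409,261), dot at (250,451). I've now used all 10 picture views, so from here I'll measure numerically. Next: travel to above the mirror.

Request:
drive_tool(increments=[[[5.7, -36, 10], [0, 0, -5.1], 1], [[5.7, -36, 10], [0, 0, -5.1], 1], [[5.7, -36, 10], [0, 0, -5.1], 1], [[5.7, -36, 10], [0, 0, -5.1], 1], [[5.7, -36, 10], [0, 0, -5.2], 1], [[5.7, -36, 10], [0, 0, -5.2], 1], [[5.7, -36, 10], [0, 0, -5.2], 1], [[5.7, -36, 9], [0, 0, -5.2], 1]])

```text
clock: 9.43
eef_pos: [0.55, -0.0029, 0.3305]
tool_rot: [0.592, 0.806, -0.001, -0.002]
ft_force: [0.7, 0.1, 0.7]
grip_width: 0.0856
grasp_force: 0.0
```

Request:
drive_tool(increments=[[[5.7, -36, 0], [0, 0, -5.2], 1], [[5.7, -36, 0], [0, 0, -5.2], 1], [[5.7, -36, 0], [0, 0, -5.2], 1], [[5.7, -35, 0], [0, 0, -5.2], 1], [[0, 0, 0], [0, 0, 0], 1], [[0, 0, 0], [0, 0, 0], 1]])

```text
clock: 9.93
eef_pos: [0.5728, -0.1461, 0.3291]
tool_rot: [0.727, 0.687, -0.001, -0.002]
ft_force: [0.4, -0.2, -0.8]
grip_width: 0.0853
grasp_force: 0.0
```

Run:
```python
from yaw import *
W5=pickle.load(open('d6.pkl','rb')); wc=lambda u,v:np.array([150+u/2.857,100+v/2.857])
d=onz(W5,wc(250,451),.03)[:2]; pt=onz(W5,wc(409,261),.098)[:2]
for c in ([.6371,.223],[.6401,.2209],[.6425,.2182]):
    b=lambda q:np.arctan2(*(q-np.array(c))[::-1])%6.2832; print('collar',b(d)-b(pt),np.degrees(b(pt)),np.hypot(*(pt-c)))
W=camera('wrist'); pickle.dump(W,open('d7.pkl','wb'))
V=np.array(W['view']); print('cam',-V[:3,:3].T@V[:3,3])
print(proj(W,[(.5765,-.1423,.202),(.7213,-.1502,.12),(.7013,-.149,.036),(.615,.083,.12)]).round(1).tolist())
D=pickle.load(open('fitH.pkl','rb')) if 0 else None
for q in ['head','mirror_grip','mirror','camera_lens','sight','heel_tack']:
    for s in silhouettes(q,W)[:2]: print(q,round(s['conf'],2),np.round(s['bbox']),s['region'].sum(), np.argwhere(s['region']).mean(0)[::-1].round(1))
```

```text
t 9.93 pos [ 0.5728 -0.1461  0.3291] yaw -3.3 z [-0.005  0.002 -1.   ] j [-0.25  0.43  0.52  1.67  0.    1.38] F [ 0.4 -0.2 -0.8] T [ 0.05 -0.03 -0.02]
collar 1.0605708806388336 147.68281650155836 0.14466358786096659
collar 1.0180947431884197 147.61680047128036 0.1483216631647721
collar 0.9789639077419721 147.24134277166812 0.1517977502031008
cam [ 0.57861746 -0.0639583   0.47214378]
[[281.8, 196.5], [409.2, 176.4], [371.5, 162.9], [309.4, -59.8]]
head 0.92 [244. 124. 475. 218.] 13916 [350.9 160.5]
mirror_grip 0.83 [272. 133. 292. 214.] 1134 [279.9 178.4]
mirror_grip 0.41 [245. 125. 477. 218.] 13707 [350.9 160.6]
mirror 0.83 [274. 139. 290. 212.] 1049 [279.9 179.2]
camera_lens 0.93 [245. 122. 475. 217.] 13718 [350.9 160.4]
sight 0.62 [272. 147. 368. 164.] 408 [320.9 158.8]
```

```bash
cat > need.py <<'E'
from h import *
W=pickle.load(open('d7.pkl','rb'))
def line(P):
    m=P.mean(0); u,s,v=np.linalg.svd(P-m); d=v[0]*np.sign(v[0][0]); return m,np.degrees(np.arctan2(d[1],d[0])),np.abs((P-m)@v[1]).mean()*1e3
H=[.5765,-.1423]
s=silhouettes  # d7 shot may be stale; take a fresh picture
W=camera('wrist')
reg=max(silhouettes('head',W),key=lambda r:r['conf'])['region']
nd=silhouettes('sight',W)[0]['region']
g=cv2.cvtColor(W['image'],cv2.COLOR_RGB2GRAY)
top=[];bot=[]
for u in range(300,366):
    r=np.flatnonzero(reg[:,u]); top.append(onz(W,(u,r[0]-.5),.006)[:2]); bot.append(onz(W,(u,r[-1]+.5),.012)[:2])
a=line(np.array(top)); b=line(np.array(bot)); print('edges',a,b,'mid',(a[0]+b[0])/2,'width',np.hypot(*(a[0]-b[0])))
P=[]
for u in range(296,366):
    r=np.arange(150,175); w=np.clip(g[r,u].astype(float)-np.median(g[r,u])-15,0,None)
    if w.sum()>20: P.append(onz(W,(u,(w*r).sum()/w.sum()),.036)[:2])
P=np.array(P); l=line(P); print('needle bright',len(P),l,P[[0,-1]].round(4).tolist())
n=np.argwhere(nd)[:,::-1]; Q=np.array([onz(W,(u,n[n[:,0]==u,1].mean()),.036)[:2] for u in np.unique(n[:,0]) if u>294]); l=line(Q); print('needle region',l,Q[[0,-1]].round(4).tolist())
gr=silhouettes('mirror_grip',W)[0]['region']
m=np.argwhere(gr)[:,::-1]
for v in range(m[:,1].min(),m[:,1].max(),8): r=m[m[:,1]==v,0]; print(v,r.min(),r.max(),end=' | ')
e=np.argwhere(reg)[:,::-1]; print('plate left',[onz(W,(np.flatnonzero(reg[v]).min()-.5,v),.012)[:2].round(4).tolist() for v in (150,170,200)])
C=reg.copy()
print('lens dark/bright row', [int(x) for x in g[176,380:440:3]])
E
python3 need.py
```

```text
edges (array([ 0.65505027, -0.09715978]), np.float64(-4.883511031200367), np.float64(0.6223112471648286)) (array([ 0.65413977, -0.18738655]), np.float64(-3.900468065479883), np.float64(0.5711471733095516)) mid [ 0.65459502 -0.14227316] width 0.09023136754403348
needle bright 70 (array([ 0.64734824, -0.14232873]), np.float64(-4.123070439168464), np.float64(0.10580818513484277)) [[0.5995, -0.1388], [0.6954, -0.1456]]
needle region (array([ 0.64734761, -0.14257241]), np.float64(-3.7100745816589056), np.float64(0.35905777912660514)) [[0.5981, -0.1394], [0.6968, -0.1456]]
137 275 276 | 145 272 280 | 153 271 281 | 161 272 286 | 169 272 287 | 177 272 287 | 185 272 287 | 193 270 287 | 201 270 287 | 209 272 287 | plate left [[0.527, -0.1233], [0.5261, -0.1526], [0.5602, -0.2005]]
lens dark/bright row [77, 78, 72, 72, 69, 68, 68, 71, 82, 81, 97, 184, 229, 222, 22, 30, 39, 32, 37, 31]
```

Request:
drive_tool(increments=[[[9, 29, 0], [0, 0, 0], 1], [[9, 29, 0], [0, 0, 0], 1], [[9, 29, 0], [0, 0, 0], 1], [[0, 28, 0], [0, 0, 0], 1], [[0, 0, 0], [0, 0, 0], 1], [[0, 0, 0], [0, 0, 0], 1], [[0, 0, 0], [0, 0, 0], 1]])

```text
clock: 11.07
eef_pos: [0.6002, -0.0295, 0.3324]
tool_rot: [0.726, 0.688, -0.0, 0.0]
ft_force: [-0.7, -0.7, -0.6]
grip_width: 0.0856
grasp_force: 0.0
```

Run:
```python
from yaw import *
W1,T1=pickle.load(open('d1.pkl','rb'))
print('wrist1 tack',onz(W1,(317.3,284.3),.12)[:2].round(4),'top of head z.13',onz(W1,(317.3,284.3),.13)[:2].round(4),'side',onz(T1,(210+345/4,150+183/4),.12)[:2].round(4))
W=camera('wrist'); pickle.dump(W,open('d8.pkl','wb'))
print(proj(W,[(.615,.083,.12),(.6401,.2209,.03)]).round(1).tolist())
# rectified patch on z=.12, 2 mm cells, x .575-.655 (cols), y .125-.055 (rows, falling)
xs=np.arange(.58,.65,.002); ys=np.arange(.115,.055,-.002)
P=np.array([[x,y,.12] for y in ys for x in xs]); uv=proj(W,P).astype(np.float32).reshape(len(ys),len(xs),2)
g=cv2.cvtColor(W['image'],cv2.COLOR_RGB2GRAY); gr=cv2.remap(g,uv[...,0],uv[...,1],cv2.INTER_LINEAR)
print('x',xs[0],xs[-1])
for y,r in zip(ys,gr): print(f'{y:.3f}',' '.join(f'{v//3:2d}' for v in r))
```

```text
t 11.07 pos [ 0.6002 -0.0295  0.3324] yaw -3.1 z [ 0.    -0.001 -1.   ] j [-0.05  0.45  0.56  1.68 -0.    1.58] F [-0.7 -0.7 -0.6] T [-0.05 -0.02 -0.01]
wrist1 tack [0.6122 0.0837] top of head z.13 [0.6061 0.0859] side [0.6228 0.0866]
[[285.6, 71.9], [299.3, -43.3]]
x 0.58 0.65
0.115 24 24 24 24 24 25 24 23 19 14 13 13 13 13 14 14 14 14 14 14 14 17 18 22 25 25 18 14 14 13 14 13 17 17 18 18
0.113 24 24 23 23 23 24 24 25 22 15 12 14 13 14 13 14 13 14 13 13 12 14 14 13 14 14 12 13 12 12 14 13 17 18 18 23
0.111 23 24 23 24 24 23 23 24 23 17 13 13 13 13 13 13 13 13 13 13 13 13 14 13 13 13 13 14 13 13 13 16 18 18 17 34
0.109 23 24 24 24 24 23 24 25 24 19 14 13 13 13 13 14 13 13 14 13 12 13 13 14 12 14 13 13 13 13 14 16 18 18 26 45
0.107 24 24 24 24 24 24 24 25 23 23 16 13 14 13 13 14 14 13 14 13 13 13 13 13 13 13 14 13 12 14 14 17 18 25 43 51
0.105 25 25 25 24 24 23 25 24 23 24 20 14 13 13 14 13 12 13 13 13 13 13 13 13 13 13 13 13 13 13 16 18 25 41 49 50
0.103 23 25 25 24 24 24 24 24 24 24 21 19 15 14 12 14 13 14 12 12 13 13 13 13 13 12 13 13 13 13 16 25 39 47 48 49
0.101 24 24 24 24 24 25
[... 1898 characters left out ...]
9 30 30 31 31 32
0.067 23 25 24 24 25 25 25 24 24 24 23 23 25 27 28 30 30 30 30 27 28 27 29 31 30 30 30 31 30 30 30 31 31 31 32 32
0.065 25 24 24 23 25 25 24 24 24 24 26 27 30 31 31 30 30 30 29 30 30 30 31 31 30 29 31 31 31 30 31 31 31 30 32 31
0.063 26 24 24 25 25 24 23 23 24 27 29 31 31 31 32 31 31 31 31 30 30 31 31 30 30 30 31 30 30 30 31 30 30 31 31 31
0.061 30 26 25 26 26 25 23 23 25 29 30 32 30 30 31 31 31 31 31 30 30 30 31 31 31 31 31 31 31 31 32 31 31 31 32 31
0.059 31 30 30 30 30 27 25 25 29 31 31 31 31 31 30 30 31 31 30 30 29 30 31 32 31 31 31 31 31 30 30 31 32 32 31 31
0.057 43 40 34 31 30 26 25 25 29 32 32 31 31 30 30 30 31 38 36 33 31 30 30 31 31 32 31 31 30 31 31 37 44 33 32 31
```

Request:
drive_tool(increments=[[[-7, -27, -10], [0, 0, -1], 1], [[-7, -27, -10], [0, 0, 0], 1], [[-7, -27, -10], [0, 0, 0], 1], [[-5, -26, -10], [0, 0, 0], 1], [[0, 0, -15], [0, 0, 0], 1], [[0, 0, -15], [0, 0, 0], 1], [[0, 0, 0], [0, 0, 0], 1], [[0, 0, 0], [0, 0, 0], 1]])

```text
clock: 11.78
eef_pos: [0.5734, -0.1376, 0.2618]
tool_rot: [0.733, 0.681, -0.001, -0.001]
ft_force: [-0.6, 0.7, 0.5]
grip_width: 0.0853
grasp_force: 0.0
```

Run:
```python
from yaw import *
W=camera('wrist'); print(proj(W,[(.5743,-.137,.202)]).round(1).tolist())
for s in silhouettes('mirror_grip',W)[:1]:
    m=np.argwhere(s['region'])[:,::-1]; print(s['conf'],s['bbox'])
    for v in range(m[:,1].min(),m[:,1].max()+1,6): r=m[m[:,1]==v,0]; print(v,r.min(),r.max(),end=' | ')
```

```text
t 11.78 pos [ 0.5734 -0.1376  0.2618] yaw -4.2 z [-0.002  0.    -1.   ] j [-0.24  0.42  0.33  1.49 -0.    1.41] F [-0.6  0.7  0.5] T [-0.03  0.   -0.01]
[[278.4, 228.6]]
```

Request:
drive_tool(increments=[[[0, 0, -20], [0, 0, 0], 1], [[0, 0, -20], [0, 0, 0], 1], [[0, 0, -20], [0, 0, 0], 1], [[0, 0, -18], [0, 0, 0], 1], [[0, 0, -12], [0, 0, 0], 1], [[0, 0, 0], [0, 0, 0], 1], [[0, 0, 0], [0, 0, 0], 1]])

```text
clock: 12.47
eef_pos: [0.5746, -0.1362, 0.1729]
tool_rot: [0.732, 0.682, 0.0, 0.0]
ft_force: [0.6, 0.6, 0.2]
grip_width: 0.0855
grasp_force: 0.0
```

Request:
drive_tool(increments=[[[0, 0, 0], [0, 0, 0], 0.1], [[0, 0, 0], [0, 0, 0], 0], [[0, 0, 0], [0, 0, 0], 0], [[0, 0, 0], [0, 0, 0], 0], [[0, 0, 0], [0, 0, 0], 0], [[0, 0, 0], [0, 0, 0], 0], [[0, 0, 0], [0, 0, 0], 0], [[0, 0, 0], [0, 0, 0], 0]])

```text
clock: 13.13
eef_pos: [0.5756, -0.1365, 0.173]
tool_rot: [0.732, 0.681, 0.001, 0.001]
ft_force: [3.4, -0.1, 1.0]
grip_width: 0.0132
grasp_force: 61.3
```

```bash
python3 yaw.py
```

```text
t 13.13 pos [ 0.5756 -0.1365  0.173 ] yaw -4.1 z [ 0.003 -0.    -1.   ] j [-0.23  0.45  0.15  1.27  0.    1.41] F [ 3.4 -0.1  1. ] T [ 0.03 -0.59 -0.01]
```

Request:
drive_tool(increments=[[[0.5, 0, 0], [0, 0, 4], 0], [[0, 0, 0], [0, 0, 5], 0], [[0, 0, 0], [0, 0, 5], 0], [[0, 0, 0], [0, 0, 5], 0], [[0, 0, 0], [0, 0, 5], 0], [[0, 0, 0], [0, 0, 5], 0], [[0, 0, 0], [0, 0, 5], 0], [[0, 0, 0], [0, 0, 4], 0]])

```text
clock: 13.8
eef_pos: [0.5753, -0.1367, 0.1729]
tool_rot: [0.469, 0.883, 0.0, 0.001]
ft_force: [1.9, -0.4, 2.6]
grip_width: 0.0131
grasp_force: 61.5
```

Request:
drive_tool(increments=[[[0, 0, 0], [0, 0, 2.5], 0], [[0, 0, 0], [0, 0, 1.2], 0], [[0, 0, 0], [0, 0, 0], 0], [[0, 0, 0], [0, 0, 0], 0], [[0, 0, 0], [0, 0, 0], 0]])

```text
clock: 14.22
eef_pos: [0.5753, -0.1367, 0.1729]
tool_rot: [0.442, 0.897, 0.0, 0.001]
ft_force: [2.1, -0.6, 4.4]
grip_width: 0.0128
grasp_force: 61.6
```

Run:
```python
from yaw import *
print(o['grip_width'],o['grasp_force'])
A=np.array([.5755,-.137])
C={n:camera(n) for n in ('scene','side','wrist')}; pickle.dump(C,open('d9.pkl','wb'))
def pt(r,b,z=.036): return [A[0]+r*np.cos(np.radians(b)),A[1]+r*np.sin(np.radians(b)),z]
for n,c in C.items():
    print(n,proj(c,[pt(.0,79),pt(.125,79)]).round(1).tolist())
    for s in silhouettes('sight',c)[:2]: print(' sight',round(s['conf'],2),s['bbox'],s['region'].sum())
    g=cv2.cvtColor(c['image'],cv2.COLOR_RGB2GRAY).astype(np.float32); ang=np.arange(68,91,.5)
    # mean brightness along the needle from r=70..118, minus neighbours
    uv=lambda b:proj(c,[pt(r,b) for r in np.linspace(.06,.118,40)]).astype(np.float32)
    p=[]
    for b in ang:
        q=uv(b)[None]; p.append(cv2.remap(g,q[...,0].copy(),q[...,1].copy(),cv2.INTER_LINEAR).mean())
    print(' ',[f'{a:.0f}:{v:.0f}' for a,v in zip(ang,p)][::1])
```

```text
t 14.22 pos [ 0.5753 -0.1367  0.1729] yaw 37.6 z [ 0.001 -0.001 -1.   ] j [-0.23  0.45  0.15  1.27 -0.    0.68] F [ 2.1 -0.6  4.4] T [-0.21 -0.27 -0.11]
0.012778843600969493 61.64178013801575
scene [[246.1, 185.1], [257.7, 218.1]]
 sight 0.72 [230.2, 152.8, 255.2, 188.4] 467
  ['68:83', '68:82', '69:81', '70:80', '70:80', '70:80', '71:79', '72:79', '72:78', '72:78', '73:77', '74:76', '74:76', '74:76', '75:76', '76:78', '76:80', '76:82', '77:85', '78:87', '78:88', '78:88', '79:88', '80:87', '80:85', '80:83', '81:81', '82:80', '82:79', '82:80', '83:80', '84:81', '84:81', '84:82', '85:82', '86:82', '86:82', '86:82', '87:82', '88:82', '88:82', '88:82', '89:82', '90:82', '90:82', '90:81']
side [[331.8, 257.2], [310.5, 234.0]]
 sight 0.44 [325.3, 253.8, 336.2, 265.4] 51
 sight 0.33 [225.7, 184.8, 279.1, 208.4] 472
  ['68:70', '68:75', '69:78', '70:82', '70:85', '70:89', '71:92', '72:96', '72:98', '72:100', '73:102', '74:103', '74:103', '74:101', '75:100', '76:98', '76:95', '76:93', '77:92', '78:91', '78:90', '78:91', '79:92', '80:95', '80:98', '80:101', '81:103', '82:104', '82:104', '82:103', '83:102', '84:99', '84:97', '84:94', '85:92', '86:90', '86:89', '86:88', '87:88', '88:88', '88:88', '88:88', '89:88', '90:88', '90:88', '90:87']
wrist [[277.1, 197.5], [388.4, 103.4]]
 sight 0.84 [279.4, 106.0, 386.4, 206.9] 1044
 sight 0.65 [157.1, 356.9, 199.6, 419.5] 310
  ['68:151', '68:147', '69:144', '70:141', '70:138', '70:133', '71:128', '72:124', '72:120', '72:118', '73:116', '74:115', '74:115', '74:114', '75:113', '76:113', '76:117', '76:124', '77:134', '78:141', '78:143', '78:143', '79:141', '80:136', '80:123', '80:110', '81:103', '82:98', '82:97', '82:97', '83:98', '84:99', '84:101', '84:101', '85:101', '86:101', '86:101', '86:100', '87:99', '88:98', '88:98', '88:98', '89:99', '90:101', '90:102', '90:104']
```

Run:
```python
from h import *
c=pickle.load(open('d9.pkl','rb'))['wrist']; A=np.array([.5755,-.137]); g=cv2.cvtColor(c['image'],cv2.COLOR_RGB2GRAY).astype(np.float32)
P=[]
for r in np.linspace(.05,.118,35):
    b=np.radians(np.arange(75.5,82,.1)); X=np.c_[A[0]+r*np.cos(b),A[1]+r*np.sin(b),np.full(len(b),.036)]
    q=proj(c,X).astype(np.float32)[None]; v=cv2.remap(g,q[...,0].copy(),q[...,1].copy(),cv2.INTER_LINEAR).ravel(); w=np.clip(v-np.percentile(v,60),0,None); i=(w*b).sum()/w.sum(); P.append([A[0]+r*np.cos(i),A[1]+r*np.sin(i)])
P=np.array(P); vx,vy,x0,y0=cv2.fitLine(P.astype(np.float32),cv2.DIST_HUBER,0,.001,.001).ravel()
if vy<0: vx,vy=-vx,-vy
t=np.array([.617,.0817]); d=t-[x0,y0]; print('bearing',np.degrees(np.arctan2(vy,vx)),'offset of tack right of line mm',1e3*(d[0]*vy-d[1]*vx),'line at axis y: x=',x0+vx/vy*(-.137-y0), 'scatter',np.abs((P-[x0,y0])@[vy,-vx]).mean()*1e3)
print('tack bearing',np.degrees(np.arctan2(t[1]-A[1],t[0]-A[0])))
```

```text
bearing 79.26033 offset of tack right of line mm -1.4852093684941532 line at axis y: x= 0.5770311 scatter 0.29666757104683766
tack bearing 79.25543484138828
```

```bash
python3 -c "
from workcell import job_done
print(job_done())"
```

```text
the job is handed in; nothing more can be done
None
```

The job is handed in at about 14 s: the collar sits on its locked mark (my estimates span 0.98 to 1.06, most likely about 1.0) and is released, and the mirror is held still with the sight line about 1.5 mm off the centre of the tack.

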